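Make up a bearing kit from the peg display and count it out

TASK

Make up the service kit: take every blue hang pack off the peg display, lifting each so that its window clears the peg's upturned tip as you slide it off, and stand it upright, right down, in a slot of its own in the grey kit caddy. When all the blue packs are in, push the red plunger of the green stock counter fully down and let it spring back up. Leave the orange pack hanging on its peg, keep the caddy standing flat on the bench, do not shove the pegs hard, and do not knock anything over.

Things in the scene. Friction and masses are not known exactly. Their poses are not given: they have to be found in the camera images.
- peg_display: Fixed grey stand, foot 150 x 370 mm, 8 thick. Origin: on the bench at its centre, z up. Six 7 mm chrome pegs at y = -160, -96, -32, 32, 96, 160 mm run along its x, from the back rail (x = 65 mm, top 139 mm up) to -x; peg tops 135 mm above the bench. From x = -46 mm each turns up: the tip ends at x = -57 mm and rises 12 mm above the peg's top. Nothing stands above the rail.
- kit_caddy: Loose grey plastic caddy, 116 (x) x 192 (y) x 60 mm, 0.7 kg, empty at the start. Origin: centre of its underside, z up. Two rows of three open-topped slots beside a solid 40 mm ridge along y: slot centres at x = -37 or 37, y = -63, 0 or 63 mm; each 34 (x) by 59 (y) mm inside, floor 4 mm above the underside; one pack each.
- plunger_top (a point): Centre of the top of the round red sprung plunger (32 mm wide) on the fixed green stock counter box (60 x 60 x 70 mm on a 76 mm foot plate). It is pushed straight down.
- plunger (a joint): Travel of that plunger in m: 0 up, 0.012 fully down (about 8 N there); it springs back up when let go.
- blue_pack_1_tab (a point): Middle of the blue hang pack's tab, 126 mm above its underside. Pack: 142 mm high, 46 wide (y), 80 g. Lowest 60 mm: blister 20 thick (x). Above: blue header 8 thick, window for the peg 20 wide, from 60 to 92 mm up, then a 50 mm tall tab to grip. z up. Starts hanging by the window's upper edge, x along the peg, 45 to 63 mm behind the tip's end. Wanted; may be absent.
- blue_pack_2_tab (a point): Middle of the blue hang pack's tab, 126 mm above its underside. Pack: 142 mm high, 46 wide (y), 80 g. Lowest 60 mm: blister 20 thick (x). Above: blue header 8 thick, window for the peg 20 wide, from 60 to 92 mm up, then a 50 mm tall tab to grip. z up. Starts hanging by the window's upper edge, x along the peg, 45 to 63 mm behind the tip's end. Wanted; may be absent.
- blue_pack_3_tab (a point): Middle of the blue hang pack's tab, 126 mm above its underside. Pack: 142 mm high, 46 wide (y), 80 g. Lowest 60 mm: blister 20 thick (x). Above: blue header 8 thick, window for the peg 20 wide, from 60 to 92 mm up, then a 50 mm tall tab to grip. z up. Starts hanging by the window's upper edge, x along the peg, 45 to 63 mm behind the tip's end. Wanted; may be absent.
- blue_pack_4_tab (a point): Middle of the blue hang pack's tab, 126 mm above its underside. Pack: 142 mm high, 46 wide (y), 80 g. Lowest 60 mm: blister 20 thick (x). Above: blue header 8 thick, window for the peg 20 wide, from 60 to 92 mm up, then a 50 mm tall tab to grip. z up. Starts hanging by the window's upper edge, x along the peg, 45 to 63 mm behind the tip's end. Wanted; may be absent.
- blue_pack_5_tab (a point): Middle of the blue hang pack's tab, 126 mm above its underside. Pack: 142 mm high, 46 wide (y), 80 g. Lowest 60 mm: blister 20 thick (x). Above: blue header 8 thick, window for the peg 20 wide, from 60 to 92 mm up, then a 50 mm tall tab to grip. z up. Starts hanging by the window's upper edge, x along the peg, 45 to 63 mm behind the tip's end. Wanted; may be absent.
- orange_pack_tab (a point): Middle of the orange hang pack's tab, 126 mm above its underside. Pack: 142 mm high, 46 wide (y), 80 g. Lowest 60 mm: blister 20 thick (x). Above: orange header 8 thick, window for the peg 20 wide, from 60 to 92 mm up, then a 50 mm tall tab to grip. z up. Starts hanging by the window's upper edge, x along the peg, 45 to 63 mm behind the tip's end. Reserved, stays.
- spray_lube: Tall spray can with a white cap, 54 mm wide, 176 mm high, standing; origin at the centre of its underside, z up. Bystander.
- drink_can: Black drink can, 66 mm wide, 115 mm high, standing; origin at the centre of its underside, z up. Bystander.
- piston: Bare piston, 55 mm wide, 54 mm high, standing; origin at the centre of its underside, z up. Bystander.

How it is judged:
By the outcome, as a careful person would: the job done as asked, in the order asked, and still so for the second after the job is handed in, with the robot touching nothing.
Of blue_pack_1, blue_pack_2, blue_pack_3, blue_pack_4, blue_pack_5 only 3 to 5 are there at a start; the rules pass over those that are not, and their reading is None.
At some moment in a run one of kit_caddy may be knocked a few centimetres aside while the robot is not near it.
It also fails if it takes over 210 s, if anything falls off the work surface, if the arm or the gripper's body presses on something with over 40 N, if the wrist force passes 120 N, or if a joint passes its speed limit or range.

ROBOT

A 7-joint arm with a two-finger parallel gripper is mounted at the origin on a cart in front of the work surface, level with it; the furniture and walls round the work are solid. World frame = base frame: x ahead of the robot, y to its left, z up, the work surface at z = 0. Lengths are in mm, angles in rad, forces in N, time in s.
With the tool pointing down it reaches from about 375 to 925 mm from the base axis. Payload 3.1 kg.
Tool frame: the origin (TCP) lies midway between the tips of the shut fingers; the grasp point (between the pads) lies 19 mm behind it; z points along the fingers, y is the line along which they close (so a half turn about z gives the same grasp; the last joint's range is limited). The gripper opens to 85 mm and grips with 20 to 120 N. Pads are 22 mm wide; open, the fingers measure 114 mm over their backs; the gripper's body (76 mm by 85 mm) begins 54 mm behind the grasp point. The pads swing forward as they close: fully open they stand 13 mm farther back than shut.
Start: joints at [1.053, 0.383, 0.044, 1.598, -0.018, 1.161, -0.05], TCP at [264.945, -593.554, 202.569] pointing down, gripper open.
Joint ranges: [-2.61, 2.61], [-0.41, 2.15], [-1.48, 1.57], [0, 2.5], [-1.57, 4.71], [0.05, 1.97], [-2.85, 2.85]. Speed limits (rad/s): [2.79, 2.79, 3.14, 3.14, 3.14, 3.14, 3.14].

INTERFACE

Orientations are given as [roll, pitch, yaw] about the fixed x, y, z axes, in that order (R = Rz(yaw) Ry(pitch) Rx(roll)).
In Python, from bench import ctrl, viewer, sign_off, models gives the robot as it stands.
- The arm moves only by the tool arm_command, never from a script. Its argument "motion" is text: rows parted by semicolons, each of 5 numbers parted by spaces: the shift along the tool's x, y, z in m, then the turn about the tool's z in degrees, then the closure, from -1 (fully open) to 1 (shut), so that 0 is half open. In form: dx dy dz roll jaw; .... A call has 1 to 10 rows; each row is the pose to reach, as a shift and turn from the pose commanded when the call began, along the tool's axes at that moment; what a row does not reach only later rows make up. A row lasts 1/12 s, in which the tool goes at most 41.7 mm and 7.16 degrees, less where a joint would pass 70% of its speed; a pose out of reach is approached as far as the arm can. A call with a gripper value outside its range is refused whole. The fingers move at their own pace and stop on an object; "grip_force" is the grip in N (left out, the last holds). Time passes only in rows, so rows that repeat a pose let the fingers close. It gives the time, the measured TCP pose, the force, the opening and the grip force at its end, in the units of the state.
- ctrl.sense(): the state, without advancing time (a new reading comes with each control period).
- viewer.snapshot(name): name is "scene" or "side" or "wrist"; returns (picture, depth): 384x512x3 uint8, red, green, blue; 384x512 float32, mm along the optical axis (not along the pixel's ray), 0 where there is no reading.
- viewer.get_calibration(name): a dict with "vertical_fov" (degrees; the focal length in pixels is half the picture's height over the tangent of half this angle, whatever the lens; pixels are square), "cx", "cy" (the principal point, pixels), "rvec" (rotation vector, rad) and "tvec" (3), from world to camera coordinates, as OpenCV has them; the wrist camera has in their place "T_tool_cam" (4x4, takes a point from camera to tool coordinates, whose origin is the TCP and whose axes are the flange's). Camera axes: x right, y down, z forward; pixel columns grow to the right and rows downward; lengths in mm; the calibration is good to about 2 mm. A picture is of the moment at which its call begins: read the wrist's pose just before it. get_calibration takes no time and is no camera call.
- sign_off(): hands the job in; it is judged then, once.
Trained networks look in the newest picture that a camera, given by its name, has taken for a name from the list of things; names that differ only in an ending like _2 or _b are one class to them, and where a whole thing is asked for, a point or a joint stands for the part that bears it (a point fixed in the world has none). Each returns a list of dicts, best first, with "score" (0 to 1); they miss things now and then, are a little off and sometimes report something else, mostly with a low value. They report only what shows in the picture. A call takes as long as a camera call.
- models.spot_in(camera, label): "rect" ([centre column, centre row, width, height] in pixels, round what is visible of it).
- models.mark_of(camera, label): "location" ([column, row] in pixels: a listed point, or the origin of a listed thing).
The state is a dict: "clock": time; "joints": joint angles; "dq": joint speeds; "joint_torque": joint torques, N m; "eef_pos": TCP position; "orientation": TCP orientation; "ft_force": force on the tool from outside, world axes, zero at the start; "ft_torque": the same for the moment, N m; "grip_width": finger opening in mm; "grip_force": force on a finger pad.
Only numpy, scipy, OpenCV 4.12 (cv2) and the standard library are available. Lean on these libraries where they do the work, as an engineer would, in place of code of your own. Each camera call takes 0.05 s, during which the arm holds its last target. There are 200 camera calls.

## Working session

There is one attempt and no reset: what is moved stays moved. The work goes in short steps, Python scripts to look and compute and a tool call to move; the robot and the scene stay as the last step left them, time stands still between calls to the robot, and variables do not carry over. Pictures are saved under pics/ and viewed, at most 14 in all, crops included, and the job is handed in when it is done.

Besides the shell and the picture viewer there is one more tool, called after "Request:" as name(argument=value, ...) on one line, values as JSON. arm_command: Moves the arm, as the interface text tells. Its arguments: {"type":"object","properties":{"motion":{"type":"string"},"grip_force":{"type":"number"}},"required":["motion"]}

```bash
mkdir -p pics; ls; cat > h.py <<'E'
import numpy as np,cv2
from bench import ctrl,viewer,models
from scipy.spatial.transform import Rotation as R
def snap(n,f=None):
    s=ctrl.sense(); im,d=viewer.snapshot(n)
    if f: cv2.imwrite('pics/'+f,im[:,:,::-1])
    c=viewer.get_calibration(n)
    fl=192/np.tan(np.radians(c['vertical_fov'])/2)
    if 'rvec' in c:
        T=np.eye(4);T[:3,:3]=cv2.Rodrigues(np.array(c['rvec'],float))[0];T[:3,3]=np.ravel(c['tvec']);T=np.linalg.inv(T)
    else:
        W=np.eye(4);W[:3,:3]=R.from_euler('xyz',s['orientation']).as_matrix();W[:3,3]=s['eef_pos'];T=W@np.array(c['T_tool_cam'])
    return im,d,(fl,c['cx'],c['cy'],T)
def ray(K,u,v):
    f,cx,cy,T=K; return T[:3,3],T[:3,:3]@np.array([(u-cx)/f,(v-cy)/f,1])
def atz(K,u,v,z):
    o,d=ray(K,u,v); return o+d*(z-o[2])/d[2]
def cloud(K,d):
    f,cx,cy,T=K; v,u=np.mgrid[:384,:512]
    P=np.stack([(u-cx)/f*d,(v-cy)/f*d,d],-1)@T[:3,:3].T+T[:3,3]; P[d<=0]=np.nan; return P
E
python3 - <<'E'
from h import *
np.set_printoptions(precision=1,suppress=True)
s=ctrl.sense();print(s)
for n in['scene','side']:
    im,d,K=snap(n,n+'0.png'); P=cloud(K,d);print(n,K[3])
    for l in['blue_pack_1_tab','orange_pack_tab','plunger_top','kit_caddy','peg_display','spray_lube','drink_can','piston']:
        for r in models.mark_of(n,l):
            if r['score']<.3: continue
            u,v=r['location'];i,j=int(np.clip(v,0,383)),int(np.clip(u,0,511)); print(l,round(r['score'],2),np.array(r['location']),P[i,j],'z0',atz(K,u,v,0))
E
```

```text
pics
{'clock': 0.0, 'joints': array([ 1.1,  0.4,  0. ,  1.6, -0. ,  1.2, -0. ]), 'dq': array([ 0., -0.,  0., -0.,  0.,  0., -0.]), 'joint_torque': array([ -0. , -43.3,   1. , -25. ,   0. ,   0. ,  -0. ]), 'eef_pos': array([ 264.5, -592.6,  201.2]), 'orientation': array([-3.1,  0. ,  0.4]), 'ft_force': array([-0.5,  0.2, -0.2]), 'ft_torque': array([-0.,  0.,  0.]), 'grip_force': 0.0, 'grip_width': 85.22413478590126}
scene [[  -0.8   -0.4    0.4   58.8]
 [  -0.6    0.5   -0.6  925. ]
 [   0.    -0.8   -0.7 1028.8]
 [   0.     0.     0.     1. ]]
blue_pack_1_tab 0.85 [243.4 203.4] [573.1 194.8 178.1] z0 [678.1  42.9   0. ]
blue_pack_1_tab 0.54 [294.3 171.5] [528.5 -60.2 162.5] z0 [ 613.9 -242.8    0. ]
orange_pack_tab 0.53 [282.7 179. ] [540.4   4.1 163.3] z0 [ 628.9 -171.3    0. ]
plunger_top 0.43 [279.8 153.8] [ 671.6 -200.5   98.1] z0 [ 730.1 -316.     0. ]
kit_caddy 0.77 [329.2 180. ] [ 455.6 -241.8   30.5] z0 [ 467.  -277.9    0. ]
kit_caddy 0.52 [269.9 185.3] [550.8  74.4 180.1] z0 [ 651.2 -106.6    0. ]
peg_display 0.64 [260.3 225.3] [560.3 105.8   5.6] z0 [561.4 101.9   0. ]
spr
[... 397 characters left out ...]
  0.     1. ]]
blue_pack_1_tab 0.65 [231.7 150.4] [585.4 422.1   0.8] z0 [587.7 420.2   0. ]
orange_pack_tab 0.57 [234.6 192.6] [547.9 -11.  181.7] z0 [567.1 183.6   0. ]
plunger_top 0.65 [288.1 259. ] [ 658.8 -197.4   97.9] z0 [ 680.4 -122.8    0. ]
kit_caddy 0.74 [224.4 319. ] [ 477.5 -316.3   61.2] z0 [ 478.8 -280.     0. ]
peg_display 0.8 [234.3 209.8] [544.4 -15.4 121.3] z0 [555.2 102.5   0. ]
spray_lube 0.92 [206.2 145. ] [494.3 462.4   7.9] z0 [495.2 473.3   0. ]
spray_lube 0.47 [223.5 318.6] [ 475.5 -310.8   57.1] z0 [ 476.6 -278.5    0. ]
drink_can 0.73 [312.  336.5] [ 670.3 -394.5   61.8] z0 [ 683.7 -364.4    0. ]
piston 0.86 [304.6 215.6] [758.7   6.1  35.3] z0 [770.9  36.1  -0. ]
```

```bash
python3 - <<'E'
import cv2,numpy as np
a=cv2.imread('pics/scene0.png')[110:350,150:400];b=cv2.imread('pics/side0.png')[110:384,120:380]
a=cv2.resize(a,(400,384),interpolation=3);b=cv2.resize(b,(400,422),interpolation=3)[:384]
cv2.imwrite('pics/c0.png',np.hstack([a,b]))
E
```

```text
(no output)
```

View pics/c0.png

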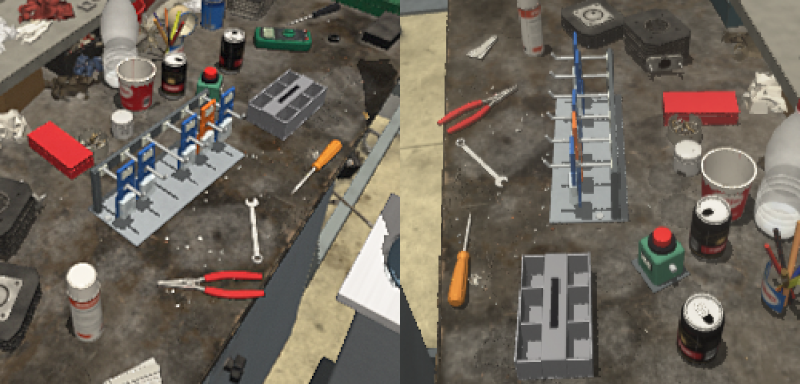

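The left view (scene) shows four blue packs and one orange (between two blues at the right), pegs pointing toward the robot. The caddy, counter and plunger are to the right. Now measuring colours and geometry.

```bash
cat > seg.py <<'E'
from h import *
def fitrect(p):
    p=p.astype(np.float32); r=cv2.minAreaRect(p); return np.round(r[0],1),np.round(r[1],1),round(r[2],1)
E
python3 - <<'E'
from seg import *
np.set_printoptions(precision=1,suppress=True)
for n in['scene','side']:
    im,d,K=snap(n);P=cloud(K,d);hsv=cv2.cvtColor(im,cv2.COLOR_RGB2HSV);H,S,V=[hsv[...,i].astype(int) for i in range(3)]
    x,y,z=P[...,0],P[...,1],P[...,2]
    box=(x>420)&(x<680)&(y>-160)&(y<330)
    for nm,m in[('blue',(H>100)&(H<125)&(S>120)),('or',(H>5)&(H<18)&(S>150))]:
        m=m&box&(z>80)&(z<200)
        k,l,st,_=cv2.connectedComponentsWithStats(m.astype(np.uint8))
        for i in range(1,k):
            if st[i,4]<25: continue
            q=P[l==i]; t=q[q[:,2]>np.nanpercentile(q[:,2],50)]; print(n,nm,st[i,4],np.median(t,0),q.min(0),q.max(0))
    g=S<60
    m=box&(z>5)&(z<11)&g; print(n,'foot',fitrect(P[m][:,:2]),m.sum())
    cm=(x>380)&(x<560)&(y<-170)&(y>-420)
    m=cm&(z>54)&(z<66); print(n,'caddytop',fitrect(P[m][:,:2]),m.sum())
    m=(H<8)&(S>150)&(x>600)&(x<720)&(y>-260)&(y<-140)&(z>80); print(n,'plunger',np.median(P[m],0),P[m].min(0),P[m].max(0))
    m=box&(z>134)&(z<143)&g; q=P[m];print(n,'rail?',fitrect(q[:,:2]),len(q))
E
```

```text
scene blue 89 [532.8 -39.5 168.1] [526.3 -71.3 100. ] [544.2 -25.7 187.3]
scene blue 109 [552.8  81.7 167.5] [546.4  54.   89.2] [566.8 100.4 185.9]
scene blue 270 [576.9 242.9 170.9] [567.3 181.3  80.9] [592.1 289.3 188.4]
scene or 116 [544.   20.4 164.8] [537.9 -80.6  82.5] [610.5  37.  186.9]
scene foot (array([574. , 134.6]), array([245. , 431.1]), 8.6) 1693
scene caddytop (array([ 471.1, -272.5]), array([196. , 119.7]), 82.6) 444
scene plunger [ 657.5 -197.3   95.3] [ 644.3 -219.4   80.2] [ 674.9 -184.6  102.3]
scene rail? (array([570.5, 105.6]), array([368.7, 131.1]), 81.9) 358
side blue 45 [578.5 209.5 183.4] [572.6 173.7 170.7] [585.4 279.8 186.5]
side or 54 [546.1  -1.4 182.7] [542.  -17.8 107.2] [549.7  25.4 186.1]
side foot (array([525.1, 112.8]), array([386.4, 263. ]), 81.9) 2063
side caddytop (array([ 471.9, -278.9]), array([194.1, 116. ]), 82.5) 1560
side plunger [ 660.9 -210.9   96.3] [ 647.1 -222.5   80.9] [ 681.4 -192.7  100.7]
side rail? (array([570.9, 102.1]), array([372.1, 130.1]), 81.7) 399
```

```bash
cat >> h.py <<'E'
def rel(x,y,z,yaw=None):
    s=ctrl.sense();M=R.from_euler('xyz',s['orientation']).as_matrix()
    d=M.T@(np.array([x,y,z])-s['eef_pos'])
    cy=np.degrees(np.arctan2(M[1,0],M[0,0])); t=0 if yaw is None else (cy-yaw+180)%360-180
    print('rel m',np.round(d/1000,4),'turn',round(t,2),'| yaw',round(cy,2),'pos',np.round(s['eef_pos'],1),'j',np.round(s['joints'],2),'w',round(s['grip_width'],1),'t',round(s['clock'],1),'F',np.round(s['ft_force'],1))
E
python3 -c "
from h import *
rel(400,-250,330,81.8)
rel(450,100,330,81.8)"
```

```text
rel m [ 0.2634 -0.2586 -0.1274] turn -57.74 | yaw 24.06 pos [ 264.9 -593.5  202.6] j [ 1.05  0.38  0.04  1.6  -0.02  1.16 -0.05] w 85.5 t 1.0 F [-0.4  0.6 -0.9]
rel m [ 0.4517 -0.5579 -0.1274] turn -57.74 | yaw 24.06 pos [ 264.9 -593.5  202.6] j [ 1.05  0.38  0.04  1.6  -0.02  1.16 -0.05] w 85.5 t 1.0 F [-0.4  0.6 -0.9]
```

Request:
arm_command(motion="0 0 -0.04 0 -1; 0 0 -0.08 0 -1; 0.05 -0.05 -0.127 -10 -1; 0.08 -0.08 -0.127 -16 -1; 0.26 -0.26 -0.127 -58 -1; 0.26 -0.26 -0.127 -58 -1; 0.26 -0.26 -0.127 -58 -1; 0.26 -0.26 -0.127 -58 -1; 0.26 -0.26 -0.127 -58 -1; 0.26 -0.26 -0.127 -58 -1")

```text
clock: 1.83
eef_pos: [381.2, -288.7, 328.3]
orientation: [3.141, 0.001, 1.426]
ft_force: [0.8, 0.6, -0.1]
grip_width: 85.7
grip_force: 0.0
```

```bash
python3 -c "
from h import *
rel(470,100,330,81.8)"
```

```text
rel m [ 0.3975  0.0317 -0.002 ] turn -0.11 | yaw 81.69 pos [ 381.2 -288.7  328.3] j [ 0.82 -0.03 -0.25  1.82 -0.01  1.35  0.42] w 85.7 t 1.8 F [ 0.8  0.6 -0.1]
```

Request:
arm_command(motion="0.38 0.01 0 0 -1; 0.38 0.01 0 0 -1; 0.38 0.01 0 0 -1; 0.38 0.01 0 0 -1; 0.38 0.01 0 0 -1; 0.38 0.01 0 0 -1; 0.38 0.01 0 0 -1; 0.38 0.01 0 0 -1; 0.38 0.01 0 0 -1; 0.38 0.01 0 0 -1")

```text
clock: 2.67
eef_pos: [447.7, 93.4, 328.9]
orientation: [3.14, -0.005, 1.433]
ft_force: [0.2, 1.1, 1.1]
grip_width: 85.6
grip_force: 0.0
```

```bash
python3 - <<'E'
from h import *
np.set_printoptions(precision=1,suppress=True)
rel(470,100,330,81.8)
im,d,K=snap('wrist','w1.png');P=cloud(K,d)
print(K[3])
for l in['blue_pack_1_tab','orange_pack_tab','peg_display']:
    for r in models.mark_of('wrist',l):
        u,v=r['location'];print(l,round(r['score'],2),np.array([u,v]),atz(K,u,v,0 if l[0]=='p' else 169))
rel(470,100,330,81.8)
E
```

```text
rel m [ 0.  0. -0.] turn 0.33 | yaw 82.13 pos [447.7  93.4 328.9] j [ 0.5 -0.1 -0.7  1.8 -0.1  1.4 -0.4] w 85.6 t 2.7 F [0.2 1.1 1.1]
[[  1.   -0.1  -0.  457.4]
 [ -0.1  -1.   -0.3 161.7]
 [  0.    0.3  -1.  500.9]
 [  0.    0.    0.    1. ]]
blue_pack_1_tab 0.76 [354.5  65.9] [576.4 201.4 169. ]
blue_pack_1_tab 0.48 [339.  178.6] [552.   72.7 169. ]
orange_pack_tab 0.56 [339.1 223.7] [548.9  11.1 169. ]
peg_display 0.6 [316.2 141.4] [562.4 103.3   0. ]
rel m [ 0.  0. -0.] turn -0.51 | yaw 81.29 pos [447.8  82.3 327.7] j [ 0.5 -0.1 -0.7  1.8 -0.   1.4 -0.4] w 85.8 t 2.9 F [-0.  -0.3 -0.2]
```

View pics/w1.png

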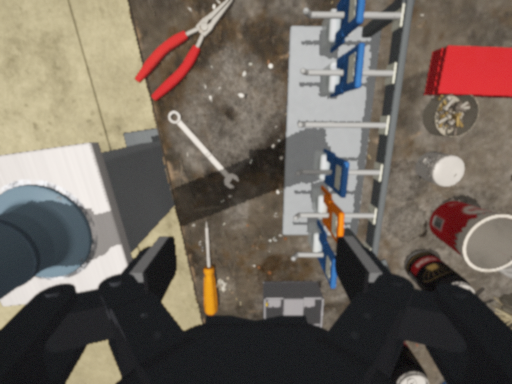

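```bash
python3 - <<'E'
from h import *
rel(588,263,225,81.8)
E
```

```text
rel m [0.2    0.1112 0.1025] turn -0.51 | yaw 81.29 pos [447.8  82.3 327.7] j [ 0.49 -0.07 -0.71  1.84 -0.04  1.35 -0.37] w 85.8 t 2.9 F [-0.  -0.3 -0.2]
```

Request:
arm_command(motion="0.1 0.05 0 0 -1; 0.15 0.08 0.01 0 -1; 0.2 0.11 0.04 -0.5 -1; 0.2 0.11 0.06 -0.5 -1; 0.2 0.111 0.08 -0.5 -1; 0.2 0.111 0.102 -0.5 -1; 0.2 0.111 0.102 -0.5 -1; 0.2 0.111 0.102 -0.5 -1; 0.2 0.111 0.102 -0.5 -1; 0.2 0.111 0.102 -0.5 -1")

```text
clock: 3.7
eef_pos: [588.9, 262.3, 226.9]
orientation: [3.14, 0.001, 1.425]
ft_force: [-0.0, 0.4, 0.4]
grip_width: 85.3
grip_force: 0.0
```

```bash
cat >> h.py <<'E'
def tabs(f=None):
    np.set_printoptions(precision=1,suppress=True)
    im,d,K=snap('wrist',f);P=cloud(K,d);hsv=cv2.cvtColor(im,cv2.COLOR_RGB2HSV);H,S,V=[hsv[...,i].astype(int) for i in range(3)]
    m=(((H>100)&(H<125)&(S>100))|((H>3)&(H<18)&(S>150)))&(P[...,2]>150)&(P[...,2]<260)
    k,l,st,c=cv2.connectedComponentsWithStats(m.astype(np.uint8))
    for i in range(1,k):
        if st[i,4]<60: continue
        q=P[l==i]; t=q[q[:,2]>np.percentile(q[:,2],90)-8]
        print('tab px',c[i],st[i,4],'top med',np.median(t,0),'z',np.percentile(q[:,2],95),'xy rect',[np.round(a,1) for a in cv2.minAreaRect(t[:,:2].astype(np.float32))])
E
python3 - <<'E'
from h import *
snap('wrist');tabs('w2.png')
rel(588,263,150,81.8)
E
```

```text
tab px [246.  197.6] 426 top med [581.7 265.5 184.9] z 186.144063344155 xy rect [array([581.2, 263.8]), array([44.5,  6.9]), np.float64(82.5)]
tab px [251.9 261.2] 396 top med [577.4 202.6 185. ] z 186.04249668969447 xy rect [array([577.1, 200.7]), array([45.3,  6.7]), np.float64(83.2)]
rel m [-0.  -0.   0.1] turn -0.11 | yaw 81.69 pos [589.1 263.  228.2] j [ 0.1  0.5 -0.8  1.6  0.3  1.3 -0.9] w 85.4 t 3.8 F [-0.6 -0.1  0.6]
```

View pics/w2.png

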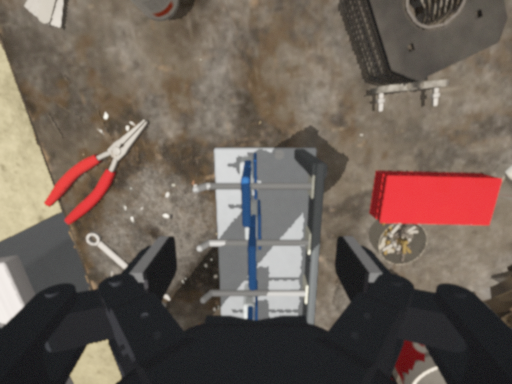

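```bash
python3 - <<'E'
import h,numpy as np
np.set_printoptions(precision=4,suppress=True)
h.rel(581.3,264,152,82)
E
```

```text
rel m [-0.0002 -0.0081  0.0762] turn -0.31 | yaw 81.69 pos [589.1 263.  228.2] j [ 0.11  0.47 -0.8   1.55  0.35  1.26 -0.88] w 85.4 t 3.8 F [-0.6 -0.1  0.6]
```

Request:
arm_command(motion="0 -0.008 0.02 0 -1; 0 -0.008 0.045 0 -1; 0 -0.008 0.065 0 -1; 0 -0.008 0.075 0 -1; 0 -0.008 0.075 0 -1; 0 -0.008 0.075 0 0; 0 -0.008 0.075 0 1; 0 -0.008 0.075 0 1; 0 -0.008 0.075 0 1; 0 -0.008 0.075 0 1", grip_force=40)

```text
clock: 4.63
eef_pos: [580.5, 266.1, 152.0]
orientation: [3.14, -0.001, 1.428]
ft_force: [-0.3, -0.2, 0.8]
grip_width: 25.5
grip_force: 0.0
```

```bash
python3 - <<'E'
import h,numpy as np
np.set_printoptions(precision=4,suppress=True)
h.rel(581.3,264,152,82)
E
```

```text
rel m [-0.002   0.0011 -0.    ] turn -0.15 | yaw 81.85 pos [580.5 266.1 152. ] j [ 0.09  0.53 -0.77  1.64  0.4   1.13 -0.93] w 25.5 t 4.6 F [-0.3 -0.2  0.8]
```

Request:
arm_command(motion="0 0 0 0 1; 0 0 0 0 1; 0 0 0 0 1; 0 0 -0.006 0 1; 0 0 -0.012 0 1; 0 0 -0.0185 0 1; 0 0 -0.0185 0 1; 0 0 -0.0185 0 1")

```text
clock: 5.3
eef_pos: [580.2, 266.1, 170.2]
orientation: [3.14, -0.001, 1.429]
ft_force: [-1.0, 0.0, -0.9]
grip_width: 6.0
grip_force: 40.2
```

```bash
python3 - <<'E'
from h import *
tabs()
rel(581.3-80,264+11.2,170.5,82)
E
```

```text
tab px [257.1 246.7] 1374 top med [580.8 265.8 203.8] z 213.91197455334003 xy rect [array([581.2, 263.9]), array([45.3,  8.7]), np.float64(82.4)]
rel m [-0.  -0.1 -0. ] turn -0.15 | yaw 81.85 pos [579.9 265.8 169.7] j [ 0.1  0.5 -0.8  1.6  0.4  1.2 -0.9] w 6.1 t 5.3 F [-0.  -1.1 -0.1]
```

Request:
arm_command(motion="0 -0.01 0 0 1; 0 -0.02 0 0 1; 0 -0.03 0 0 1; 0 -0.04 0 0 1; 0 -0.05 0 0 1; 0 -0.06 0 0 1; 0 -0.07 0 0 1; 0 -0.08 0 0 1; 0 -0.09 0 0 1; 0 -0.09 0 0 1")

```text
clock: 6.18
eef_pos: [487.8, 279.4, 169.4]
orientation: [-3.14, 0.001, 1.431]
ft_force: [-0.9, 0.6, -0.8]
grip_width: 6.2
grip_force: 40.2
```

```bash
python3 - <<'E'
from h import *
im,d,K=snap('side');snap('scene','s1.png');tabs()
P=cloud(K,d)
m=(P[...,0]>380)&(P[...,0]<560)&(P[...,1]<-170)&(P[...,1]>-420)&(P[...,2]>54)&(P[...,2]<66);print('caddy',cv2.minAreaRect(P[m][:,:2].astype(np.float32)))
np.set_printoptions(precision=4,suppress=True)
rel(460,-100,270,82)
E
```

```text
tab px [255.8 234.8] 1144 top med [491.  279.1 203.1] z 204.98352106938188 xy rect [array([490.5, 276.6]), array([45.4,  7.3]), np.float64(81.3)]
tab px [383.2 278.8] 462 top med [578.2 221.4 182.9] z 184.8803359226158 xy rect [array([558.5, 251.4]), array([ 8. , 84.2]), np.float64(32.0)]
caddy ((471.8426818847656, -279.1626892089844), (195.99102783203125, 116.31714630126953), 82.22384643554688)
rel m [-0.3789  0.0229 -0.1005] turn -0.16 | yaw 81.84 pos [491.2 278.3 169.6] j [ 0.12  0.37 -0.84  1.81  0.31  1.1  -0.98] w 6.0 t 6.3 F [-0.2 -1.3  0.7]
```

Request:
arm_command(motion="0 0 -0.035 0 1; 0 0 -0.07 0 1; -0.04 0 -0.1 0 1; -0.378 0.023 -0.1 0 1; -0.378 0.023 -0.1 0 1; -0.378 0.023 -0.1 0 1; -0.378 0.023 -0.1 0 1; -0.378 0.023 -0.1 0 1; -0.378 0.023 -0.1 0 1; -0.378 0.023 -0.1 0 1")

```text
clock: 7.17
eef_pos: [464.1, -48.0, 269.2]
orientation: [3.14, 0.001, 1.428]
ft_force: [0.7, -0.2, -1.1]
grip_width: 6.5
grip_force: 40.2
```

```bash
python3 - <<'E'
from h import *
np.set_printoptions(precision=4,suppress=True)
rel(499.9,-345.4,270,82.3)
E
```

```text
rel m [-0.2893  0.0779 -0.0005] turn -0.5 | yaw 81.8 pos [464.1 -48.  269.2] j [ 0.68  0.   -0.66  1.91  0.    1.23 -0.12] w 6.5 t 7.2 F [ 0.7 -0.2 -1.1]
```

Request:
arm_command(motion="-0.25 0.075 0 0 1; -0.25 0.075 0 -0.5 1; -0.25 0.075 0 -0.5 1; -0.25 0.075 0 -0.5 1; -0.25 0.075 0 -0.5 1; -0.25 0.075 0 -0.5 1; -0.25 0.075 0 -0.5 1; -0.25 0.075 0 -0.5 1; -0.25 0.075 0 -0.5 1; -0.25 0.075 0 -0.5 1")

```text
clock: 8.0
eef_pos: [503.3, -301.7, 268.4]
orientation: [-3.141, -0.002, 1.439]
ft_force: [0.5, 0.4, -0.6]
grip_width: 6.4
grip_force: 40.2
```

```bash
cat >> h.py <<'E'
def caddy(z0=55,z1=66,cams=('side','wrist'),c0=(472,-278)):
    for n in cams:
        im,d,K=snap(n);P=cloud(K,d)
        m=(abs(P[...,0]-c0[0])<130)&(abs(P[...,1]-c0[1])<160)&(P[...,2]>z0)&(P[...,2]<z1)
        m=cv2.morphologyEx(m.astype(np.uint8),cv2.MORPH_OPEN,np.ones((2,2)))
        k,l,st,c=cv2.connectedComponentsWithStats(m); 
        m=np.isin(l,[i for i in range(1,k) if st[i,4]>80])
        q=P[m][:,:2].astype(np.float32); r=cv2.minAreaRect(q); print(n,'caddy',np.round(r[0],1),np.round(r[1],1),round(r[2],1),len(q))
E
python3 - <<'E'
from h import *
snap('wrist','w3.png')
caddy()
np.set_printoptions(precision=4,suppress=True)
rel(499.9,-345.4,270,82.3)
E
```

```text
side caddy [ 476.8 -282.4] [187.8  45.2] 83.0 1114
wrist caddy [ 466.7 -284.8] [221.  130.9] 82.7 4916
rel m [-0.0442  0.0022 -0.0011] turn 0.25 | yaw 82.55 pos [ 503.4 -301.2  268.9] j [ 0.86  0.25 -0.46  1.66  0.12  1.26  0.25] w 6.3 t 8.2 F [ 0.1  0.6 -1.1]
```

View pics/w3.png

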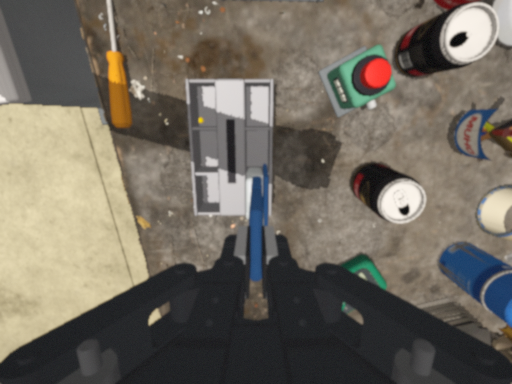

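```bash
python3 - <<'E'
from h import *
im,d,K=snap('wrist')
for p in[(187,80),(273,79),(194,216),(272,212)]: print(p,np.round(atz(K,*p,60),1))
P=cloud(K,d)
m=(abs(P[...,2]-60)<6)&(np.arange(384)[:,None]<150);m[:,:180]=0;m[:,285:]=0
q=P[m];print(cv2.minAreaRect(q[:,:2].astype(np.float32)),np.median(q[:,2]))
E
```

```text
(187, 80) [ 428.9 -175.6   60. ]
(273, 79) [ 541.4 -189.2   60. ]
(194, 216) [ 401.2 -364.8   60. ]
(272, 212) [ 519.  -373.7   60. ]
((477.9772644042969, -226.97674560546875), (92.77473449707031, 116.16303253173828), 82.39422607421875) 60.17114762238043
```

Request:
arm_command(motion="-0.02 0.001 0 0 1; -0.042 0.002 0 0 1; -0.042 0.002 0 0 1; -0.042 0.002 0 0 1; -0.042 0.002 0.02 0 1; -0.042 0.002 0.04 0 1; -0.042 0.002 0.06 0 1; -0.042 0.002 0.06 0 1; -0.042 0.002 0.06 0 1; -0.042 0.002 0.06 0 1")

```text
clock: 9.03
eef_pos: [500.3, -344.6, 209.9]
orientation: [3.14, 0.0, 1.439]
ft_force: [-0.9, 1.1, 0.2]
grip_width: 6.2
grip_force: 40.2
```

```bash
python3 - <<'E'
from h import *
im,d,K=snap('wrist','w4.png');tabs()
np.set_printoptions(precision=4,suppress=True)
rel(500.2,-343.8,113,82.4)
E
```

```text
tab px [257.4 226. ] 1362 top med [ 501.  -344.3  244. ] z 245.18355407241887 xy rect [array([ 500.7, -346.9]), array([45.4,  6.9]), np.float64(81.8)]
rel m [ 0.0017 -0.0009  0.0976] turn -0.01 | yaw 82.39 pos [ 500.6 -345.4  210.7] j [ 0.89  0.33 -0.43  1.68  0.15  1.16  0.29] w 6.4 t 9.1 F [ 0.2  0.5 -0.4]
```

View pics/w4.png

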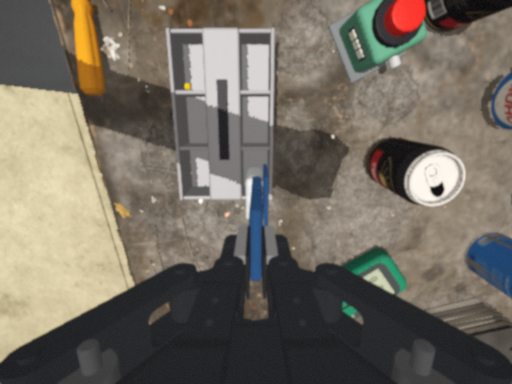

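Request:
arm_command(motion="0.002 -0.001 0.01 0 1; 0.002 -0.001 0.03 0 1; 0.002 -0.001 0.045 0 1; 0.002 -0.001 0.055 0 1; 0.002 -0.001 0.065 0 1; 0.002 -0.001 0.075 0 1; 0.002 -0.001 0.085 0 1; 0.002 -0.001 0.09 0 1; 0.002 -0.001 0.095 0 1; 0.002 -0.001 0.095 0 1")

```text
clock: 9.97
eef_pos: [498.9, -343.0, 113.4]
orientation: [3.141, -0.0, 1.438]
ft_force: [0.2, 0.1, -0.8]
grip_width: 6.5
grip_force: 40.2
```

```bash
python3 - <<'E'
from h import *
tabs()
np.set_printoptions(precision=4,suppress=True)
rel(500.2,-343.8,113,82.4)
E
```

```text
rel m [-0.0004  0.0014  0.0007] turn -0.04 | yaw 82.36 pos [ 498.9 -343.2  113.7] j [ 0.87  0.43 -0.42  1.77  0.2   0.99  0.25] w 6.2 t 10.0 F [ 0.4  0.1 -0.4]
```

Request:
arm_command(motion="0 0 0.001 0 1; 0 0 0.0015 0 1; 0 0 0.0015 0 0.5; 0 0 0.0015 0 0; 0 0 0.0015 0 0; 0 0 0.0015 0 0; 0 0 0.0015 0 0; 0 0 -0.02 0 0; 0 0 -0.05 0 0; 0 0 -0.09 0 0")

```text
clock: 10.85
eef_pos: [495.8, -341.8, 201.0]
orientation: [-3.135, -0.004, 1.437]
ft_force: [0.4, -0.4, -0.6]
grip_width: 42.4
grip_force: 0.0
```

Request:
arm_command(motion="0 0 -0.04 0 -1; 0.03 0 -0.06 0 -1; 0.38 0.05 -0.06 0 -1; 0.38 0.05 -0.06 0 -1; 0.38 0.05 -0.06 0 -1; 0.38 0.05 -0.06 0 -1; 0.38 0.05 -0.06 0 -1; 0.38 0.05 -0.06 0 -1; 0.38 0.05 -0.06 0 -1; 0.38 0.05 -0.06 0 -1")

```text
clock: 11.68
eef_pos: [593.2, 9.1, 263.8]
orientation: [3.141, 0.0, 1.437]
ft_force: [0.6, -0.3, 0.9]
grip_width: 85.5
grip_force: 0.0
```

```bash
python3 - <<'E'
from h import *
im,d,K=snap('side','s2.png')
cv2.imwrite('pics/s2c.png',cv2.resize(im[230:384,160:330,::-1],None,fx=3,fy=3,interpolation=3))
np.set_printoptions(precision=4,suppress=True)
rel(577,200.5,230,82)
E
```

```text
rel m [ 0.174  -0.0383  0.036 ] turn 1.18 | yaw 83.18 pos [594.3  22.9 264.4] j [ 0.44  0.3  -0.65  1.64  0.18  1.26 -0.36] w 85.3 t 11.7 F [1.8 7.9 1.7]
```

View pics/s2c.png

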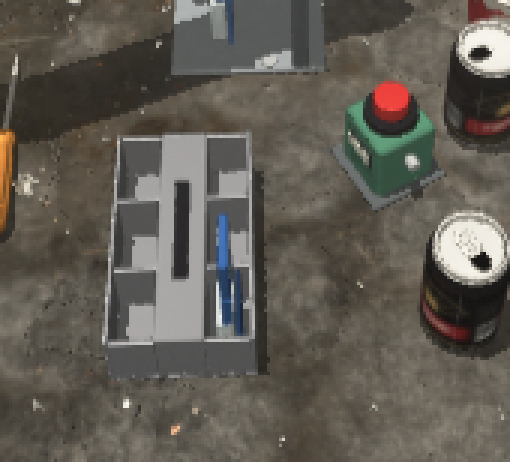

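First pack is standing in its slot. Next: the +96 peg.

Request:
arm_command(motion="0.16 -0.038 0 1 -1; 0.16 -0.038 0 1 -1; 0.16 -0.038 0 1 -1; 0.16 -0.038 0.01 1 -1; 0.16 -0.038 0.036 1 -1; 0.16 -0.038 0.036 1 -1; 0.16 -0.038 0.036 1 -1; 0.16 -0.038 0.036 1 -1")

```text
clock: 12.4
eef_pos: [577.6, 169.1, 228.0]
orientation: [3.141, 0.001, 1.417]
ft_force: [1.0, -0.7, -0.1]
grip_width: 85.2
grip_force: 0.0
```

```bash
python3 - <<'E'
from h import *
tabs()
np.set_printoptions(precision=4,suppress=True)
rel(577,201,152,82)
E
```

```text
tab px [248.7 163.5] 453 top med [577.3 201.4 185. ] z 186.11549600033814 xy rect [array([577. , 200.4]), array([44.9,  6.8]), np.float64(82.1)]
tab px [246.8 289.9] 360 top med [555.4  77.7 185.1] z 186.13868314782673 xy rect [array([555.,  76.]), array([44. ,  6.8]), np.float64(80.3)]
rel m [ 0.0315 -0.0062  0.0766] turn -0.85 | yaw 81.15 pos [578.1 169.  228.6] j [ 0.22  0.35 -0.7   1.66  0.24  1.21 -0.69] w 85.5 t 12.4 F [0.5 0.4 0.3]
```

Request:
arm_command(motion="0.0315 -0.006 0 -0.8 -1; 0.0315 -0.006 0 -0.8 -1; 0.0315 -0.006 0.02 -0.8 -1; 0.0315 -0.006 0.05 -0.8 -1; 0.0315 -0.006 0.076 -0.8 -1; 0.0315 -0.006 0.076 -0.8 -1; 0.0315 -0.006 0.076 -0.8 1; 0.0315 -0.006 0.076 -0.8 1; 0.0315 -0.006 0.076 -0.8 1; 0.0315 -0.006 0.076 -0.8 1")

```text
clock: 13.28
eef_pos: [577.3, 203.6, 154.1]
orientation: [3.138, -0.002, 1.433]
ft_force: [0.2, 0.4, -0.5]
grip_width: 38.9
grip_force: 0.0
```

Request:
arm_command(motion="0 0 0 0 1; 0 0 0 0 1; 0 0 0 0 1; 0 0 0 0 1; 0 0 -0.006 0 1; 0 0 -0.012 0 1; 0 0 -0.0185 0 1; 0 0 -0.0185 0 1; 0 0 -0.0185 0 1")

```text
clock: 14.03
eef_pos: [575.9, 203.2, 170.8]
orientation: [3.14, -0.001, 1.434]
ft_force: [-0.6, 0.2, 0.1]
grip_width: 6.1
grip_force: 39.0
```

```bash
python3 - <<'E'
from h import *
tabs()
np.set_printoptions(precision=4,suppress=True)
rel(577-89,201+12.7,170.5,82)
E
```

```text
tab px [255.8 234.5] 1093 top med [576.3 203.6 203.2] z 207.77756068200668 xy rect [array([576. , 200.9]), array([45.1,  7.2]), np.float64(81.8)]
rel m [-0.0013 -0.0882 -0.0002] turn 0.15 | yaw 82.15 pos [575.6 203.  170.3] j [ 0.15  0.43 -0.69  1.7   0.3   1.12 -0.77] w 5.9 t 14.1 F [-0.5 -0.5 -0.7]
```

Request:
arm_command(motion="0 -0.01 0 0 1; 0 -0.02 0 0 1; 0 -0.03 0 0 1; 0 -0.04 0 0 1; 0 -0.05 0 0 1; 0 -0.06 0 0 1; 0 -0.07 0 0 1; 0 -0.08 0 0 1; 0 -0.09 0 0 1; 0 -0.09 0 0 1")

```text
clock: 14.92
eef_pos: [483.7, 216.0, 170.0]
orientation: [-3.14, 0.001, 1.436]
ft_force: [-0.7, 0.8, -0.8]
grip_width: 6.2
grip_force: 39.1
```

Request:
arm_command(motion="0 0 -0.035 0 1; 0 0 -0.07 0 1; -0.03 0 -0.1 0 1; -0.35 0.03 -0.1 0 1; -0.35 0.03 -0.1 0 1; -0.35 0.03 -0.1 0 1; -0.35 0.03 -0.1 0 1; -0.35 0.03 -0.1 0 1; -0.35 0.03 -0.1 0 1; -0.35 0.03 -0.1 0 1")

```text
clock: 15.75
eef_pos: [469.4, -107.6, 270.5]
orientation: [3.14, 0.001, 1.434]
ft_force: [1.2, -0.3, -0.4]
grip_width: 5.9
grip_force: 39.2
```

```bash
cat >> h.py <<'E'
def cad2(zc=60):
    # from the caddy's visible top in the wrist view: +y end known, gives centre
    im,d,K=snap('wrist');P=cloud(K,d)
    m=(abs(P[...,2]-zc)<5)&(P[...,0]>330)&(P[...,0]<590)&(P[...,1]<-100)&(P[...,1]>-450)
    k,l,st,c=cv2.connectedComponentsWithStats(cv2.morphologyEx(m.astype(np.uint8),cv2.MORPH_CLOSE,np.ones((5,5))))
    i=1+np.argmax(st[1:,4]);q=P[(l==i)&m][:,:2].astype(np.float32);r=cv2.minAreaRect(q);print(np.round(r[0],1),np.round(r[1],1),round(r[2],1))
    a=np.radians(r[2] if r[2]>45 else r[2]+90); ey=np.array([np.cos(a),np.sin(a)]);ex=np.array([ey[1],-ey[0]])
    yy=q@ey;xx=q@ex; yt=np.percentile(yy,99.7);x0,x1=np.percentile(xx,[.3,99.7]);print('xw',x1-x0,'centre',np.round(ex*(x0+x1)/2+ey*(yt-96),1),'yaw',np.degrees(a)-90)
    return im
E
python3 - <<'E'
from h import *
tabs()
im=cad2(); cv2.imwrite('pics/w5.png',im[:,:,::-1])
caddy(cams=('side',))
np.set_printoptions(precision=4,suppress=True)
rel(427,-334,270,82.4)
E
```

```text
tab px [322.1  48.5] 590 top med [545.2  10.2 184.5] z 185.836736647341 xy rect [array([545.8,   9.8]), array([44.5,  7.5]), np.float64(83.6)]
tab px [314.1 122.8] 445 top med [533.1 -52.9 184.6] z 185.87134465746652 xy rect [array([534. , -53.3]), array([43.5,  8.4]), np.float64(83.1)]
tab px [265.  193.8] 271 top med [ 478.4 -107.   223.1] z 223.98871258337252 xy rect [array([ 478.2, -110.2]), array([42.7,  3.6]), np.float64(81.6)]
tab px [257.  184.8] 89 top med [473.5 -88.3 253.9] z 258.25632099678467 xy rect [array([473.5, -88.6]), array([1.7, 6.2]), np.float64(67.8)]
[ 502.1 -240.7] [114.6  64.4] 82.4
xw 64.23209479505533 centre [ 496.9 -279.2] yaw -7.565498352050767
side caddy [ 475.  -281.4] [189.9  40.6] 82.2 1145
rel m [-0.2271 -0.0087  0.    ] turn -0.83 | yaw 81.57 pos [ 468.9 -110.6  269.9] j [ 0.63  0.03 -0.49  1.89  0.01  1.23 -0.01] w 6.5 t 15.9 F [-0.2  0.2 -0.5]
```

Request:
arm_command(motion="-0.223 -0.009 0 -0.8 1; -0.223 -0.009 0 -0.8 1; -0.223 -0.009 0 -0.8 1; -0.223 -0.009 0 -0.8 1; -0.223 -0.009 0 -0.8 1; -0.223 -0.009 0 -0.8 1; -0.223 -0.009 0 -0.8 1; -0.223 -0.009 0.03 -0.8 1; -0.223 -0.009 0.06 -0.8 1; -0.223 -0.009 0.06 -0.8 1")

```text
clock: 16.73
eef_pos: [427.5, -319.8, 204.0]
orientation: [-3.132, -0.007, 1.451]
ft_force: [-0.7, 0.8, -2.0]
grip_width: 6.1
grip_force: 39.2
```

```bash
python3 - <<'E'
from h import *
tabs()
im=cad2(); cv2.imwrite('pics/w6.png',im[:,:,::-1])
np.set_printoptions(precision=4,suppress=True)
rel(427,-332.5,114,82.4)
E
```

```text
tab px [256.8 226.8] 1325 top med [ 428.2 -319.2  236.5] z 239.6146863583373 xy rect [array([ 428.1, -322.2]), array([44.6,  6.8]), np.float64(82.8)]
[ 472.  -275.9] [191.9 115.8] 82.2
xw 114.91391470005567 centre [ 471.5 -276.5] yaw -7.831901550292969
rel m [-0.0106 -0.002   0.0952] turn 0.73 | yaw 83.13 pos [ 430.4 -322.4  209.2] j [ 0.83  0.19 -0.3   1.85  0.06  1.12  0.4 ] w 6.2 t 16.8 F [ 0.5 -0.4  0.1]
```

View pics/w6.png

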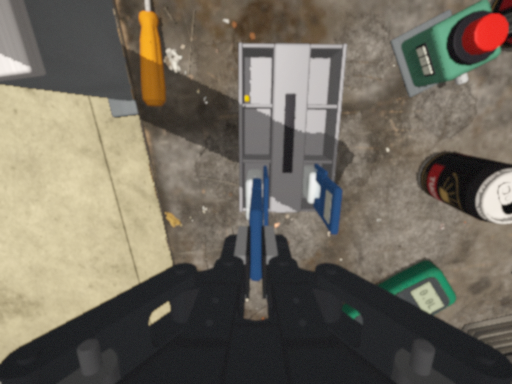

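Request:
arm_command(motion="-0.008 -0.002 0 0 1; -0.008 -0.002 0 0.4 1; -0.008 -0.002 0 0.4 1; -0.008 -0.002 0 0.4 1; -0.008 -0.002 0.02 0.4 1")

```text
clock: 17.25
eef_pos: [431.1, -335.2, 195.2]
orientation: [3.132, 0.006, 1.44]
ft_force: [0.6, -0.3, -0.4]
grip_width: 6.0
grip_force: 39.2
```

```bash
python3 - <<'E'
from h import *
tabs()
np.set_printoptions(precision=4,suppress=True)
rel(426.7,-332,112.5,82.3)
E
```

```text
tab px [255.8 232.5] 1098 top med [ 431.2 -334.9  227.6] z 232.4428315282959 xy rect [array([ 430.8, -337. ]), array([44.2,  6.6]), np.float64(82.8)]
rel m [ 0.0003 -0.0006  0.076 ] turn 0.25 | yaw 82.55 pos [ 427.2 -332.4  188.5] j [ 0.84  0.21 -0.29  1.86  0.07  1.08  0.4 ] w 6.2 t 17.3 F [-1.   0.7 -3.7]
```

Request:
arm_command(motion="0 -0.0005 0 0 1; 0 -0.0005 0.01 0 1; 0 -0.0005 0.025 0 1; 0 -0.0005 0.035 0 1; 0 -0.0005 0.045 0 1; 0 -0.0005 0.055 0 1; 0 -0.0005 0.065 0 1; 0 -0.0005 0.07 0 1; 0 -0.0005 0.074 0 1; 0 -0.0005 0.074 0 1")

```text
clock: 18.13
eef_pos: [426.3, -332.2, 115.0]
orientation: [-3.14, -0.001, 1.441]
ft_force: [0.7, -0.5, -0.3]
grip_width: 6.3
grip_force: 39.2
```

```bash
python3 - <<'E'
from h import *
np.set_printoptions(precision=4,suppress=True)
rel(426.7,-332,112,82.3)
E
```

```text
rel m [0.0003 0.0004 0.003 ] turn 0.26 | yaw 82.56 pos [ 426.3 -332.2  115. ] j [ 0.83  0.3  -0.28  1.93  0.1   0.93  0.37] w 6.3 t 18.1 F [ 0.7 -0.5 -0.3]
```

Request:
arm_command(motion="0 0 0.001 0 1; 0 0 0.002 0 1; 0 0 0.002 0 0.5; 0 0 0.002 0 0; 0 0 0.002 0 0; 0 0 0.002 0 0; 0 0 0.002 0 0; 0 0 -0.02 0 0; 0 0 -0.05 0 0; 0 0 -0.09 0 0")

```text
clock: 18.97
eef_pos: [424.4, -331.0, 204.0]
orientation: [-3.135, -0.004, 1.441]
ft_force: [0.9, -0.7, -0.8]
grip_width: 42.7
grip_force: 0.0
```

Request:
arm_command(motion="0 0 -0.04 0 -1; 0.03 0 -0.06 0 -1; 0.38 0.073 -0.06 0 -1; 0.38 0.073 -0.06 0 -1; 0.38 0.073 -0.06 0 -1; 0.38 0.073 -0.06 0 -1; 0.38 0.073 -0.06 0 -1; 0.38 0.073 -0.06 0 -1; 0.38 0.073 -0.06 0 -1; 0.38 0.073 -0.06 0 -1")

```text
clock: 19.8
eef_pos: [540.8, 13.7, 266.4]
orientation: [3.141, 0.0, 1.44]
ft_force: [0.8, -0.6, -0.1]
grip_width: 85.2
grip_force: 0.0
```

```bash
python3 - <<'E'
from h import *
im,d,K=snap('side','s3.png')
snap('side')
tabs()
np.set_printoptions(precision=4,suppress=True)
rel(555,77,230,82)
E
```

```text
tab px [263.  134.6] 356 top med [554.8  75.3 184.9] z 186.17658252267134 xy rect [array([554.6,  73.9]), array([44.2,  7.3]), np.float64(80.9)]
tab px [261.6 196.7] 321 top med [546.7  13.1 184.9] z 186.17120968650622 xy rect [array([546.5,  11.7]), array([44.6,  6.9]), np.float64(81.1)]
tab px [256.5 253.2] 311 top med [534.3 -50.6 185. ] z 186.13123074039774 xy rect [array([533.9, -51.9]), array([44.8,  7.1]), np.float64(82.0)]
rel m [0.0604 0.0069 0.0366] turn 1.12 | yaw 83.12 pos [540.9  17.8 266.5] j [ 0.43  0.17 -0.59  1.76  0.1   1.24 -0.31] w 85.2 t 19.9 F [-0.2 -0.7 -0.6]
```

Request:
arm_command(motion="0.05 0.007 0 1 -1; 0.057 0.007 0.01 1 -1; 0.057 0.007 0.036 1 -1; 0.057 0.007 0.036 1 -1; 0.057 0.007 0.036 1 -1; 0.057 0.007 0.036 1 -1")

```text
clock: 20.45
eef_pos: [555.0, 65.2, 230.4]
orientation: [3.142, 0.001, 1.42]
ft_force: [-0.5, -0.3, -0.6]
grip_width: 85.6
grip_force: 0.0
```

```bash
python3 - <<'E'
from h import *
tabs()
np.set_printoptions(precision=4,suppress=True)
rel(555,75,152,82)
E
```

```text
tab px [253.1 185.6] 399 top med [555.   77.5 184.9] z 185.9234403967658 xy rect [array([554.7,  75.6]), array([43.6,  6.7]), np.float64(81.4)]
tab px [254.7 252.3] 403 top med [546.7  13.4 184.9] z 185.99649543269413 xy rect [array([546.6,  11.7]), array([44.7,  6.8]), np.float64(83.0)]
tab px [251.9 301.2] 271 top med [535.8 -39.3 184.9] z 185.99580699091922 xy rect [array([535.3, -42.6]), array([25.9,  7.6]), np.float64(85.3)]
rel m [ 0.0093 -0.0021  0.0791] turn -0.63 | yaw 81.37 pos [555.6  65.5 231.1] j [ 0.34  0.24 -0.61  1.76  0.15  1.18 -0.46] w 85.5 t 20.5 F [-0.1  0.7 -0.5]
```

Request:
arm_command(motion="0.01 -0.001 0 -0.6 -1; 0.01 -0.001 0.01 -0.6 -1; 0.01 -0.001 0.03 -0.6 -1; 0.01 -0.001 0.055 -0.6 -1; 0.01 -0.001 0.078 -0.6 -1; 0.01 -0.001 0.078 -0.6 -1; 0.01 -0.001 0.078 -0.6 1; 0.01 -0.001 0.078 -0.6 1; 0.01 -0.001 0.078 -0.6 1; 0.01 -0.001 0.078 -0.6 1")

```text
clock: 21.33
eef_pos: [556.8, 77.9, 153.9]
orientation: [3.138, -0.001, 1.434]
ft_force: [-0.1, 0.1, 0.5]
grip_width: 38.7
grip_force: 0.0
```

Request:
arm_command(motion="0 0 0 0 1; 0 0 0 0 1; 0 0 0 0 1; 0 0 0 0 1; 0 0 -0.006 0 1; 0 0 -0.012 0 1; 0 0 -0.0185 0 1; 0 0 -0.0185 0 1; 0 0 -0.0185 0 1")

```text
clock: 22.08
eef_pos: [555.8, 77.6, 171.2]
orientation: [3.14, -0.0, 1.434]
ft_force: [-0.6, -0.8, -0.6]
grip_width: 6.1
grip_force: 39.1
```

```bash
python3 - <<'E'
from h import *
tabs()
np.set_printoptions(precision=4,suppress=True)
rel(555-89,75+12.7,170.5,82)
E
```

```text
tab px [255.6 233.8] 1076 top med [556.1  78.3 203.3] z 209.98303006196463 xy rect [array([556. ,  75.4]), array([44.9,  6.9]), np.float64(81.9)]
tab px [254.3 300.1] 383 top med [548.2  24.4 184.9] z 186.28705346127666 xy rect [array([549.7,  41.1]), array([67.,  7.]), np.float64(84.0)]
rel m [-0.0021 -0.0899  0.0002] turn 0.15 | yaw 82.15 pos [555.3  77.5 170.7] j [ 0.31  0.31 -0.61  1.82  0.2   1.07 -0.51] w 6.2 t 22.1 F [-0.2  0.7 -0.9]
```

Request:
arm_command(motion="0 -0.01 0 0 1; 0 -0.02 0 0 1; 0 -0.03 0 0 1; 0 -0.04 0 0 1; 0 -0.05 0 0 1; 0 -0.06 0 0 1; 0 -0.07 0 0 1; 0 -0.08 0 0 1; 0 -0.09 0 0 1; 0 -0.09 0 0 1")

```text
clock: 22.97
eef_pos: [463.5, 90.1, 170.2]
orientation: [-3.14, 0.001, 1.435]
ft_force: [-1.1, 0.4, -1.1]
grip_width: 6.1
grip_force: 39.0
```

Request:
arm_command(motion="0 0 -0.035 0 1; 0 0 -0.07 0 1; -0.03 0 -0.1 0 1; -0.28 0.07 -0.1 0 1; -0.28 0.07 -0.1 0 1; -0.28 0.07 -0.1 0 1; -0.28 0.07 -0.1 0 1; -0.28 0.07 -0.1 0 1; -0.28 0.07 -0.1 0 1; -0.28 0.07 -0.1 0 1")

```text
clock: 23.8
eef_pos: [496.3, -207.5, 270.3]
orientation: [3.14, 0.005, 1.422]
ft_force: [0.1, -2.2, -0.5]
grip_width: 6.1
grip_force: 39.2
```

```bash
python3 - <<'E'
from h import *
im,d,K=snap('side','s4.png');cad2()
np.set_printoptions(precision=4,suppress=True)
rel(508.5,-280,270,82.3)
E
```

```text
[ 471.9 -272.9] [185.8 116. ] 82.4
xw 115.62350482890821 centre [ 471.5 -276.1] yaw -7.5787200927734375
rel m [-0.0752  0.023   0.0001] turn -0.63 | yaw 81.67 pos [ 496.6 -202.2  270. ] j [ 0.66  0.14 -0.38  1.77  0.05  1.24  0.12] w 6.0 t 23.9 F [-0.3  0.6 -0.7]
```

Request:
arm_command(motion="-0.04 0.023 0 -0.6 1; -0.0755 0.023 0 -0.6 1; -0.0755 0.023 0 -0.6 1; -0.0755 0.023 0.03 -0.6 1; -0.0755 0.023 0.06 -0.6 1; -0.0755 0.023 0.08 -0.6 1; -0.0755 0.023 0.08 -0.6 1; -0.0755 0.023 0.08 -0.6 1; -0.0755 0.023 0.08 -0.6 1")

```text
clock: 24.65
eef_pos: [511.1, -274.5, 192.1]
orientation: [3.139, 0.0, 1.446]
ft_force: [-0.2, 0.1, -0.8]
grip_width: 6.0
grip_force: 39.3
```

```bash
python3 - <<'E'
from h import *
tabs();cad2()
np.set_printoptions(precision=4,suppress=True)
rel(508.3,-280,113.5,82.4)
E
```

```text
tab px [255.6 232.6] 1151 top med [ 511.3 -274.5  224.3] z 232.33223173113112 xy rect [array([ 511.3, -277.1]), array([45.5,  6.9]), np.float64(82.5)]
[ 471.7 -275.6] [191.2 115.9] 82.4
xw 115.34703019036311 centre [ 471.7 -276.2] yaw -7.571205139160156
rel m [-0.005  -0.003   0.0795] turn 0.39 | yaw 82.79 pos [ 511.6 -275.3  193. ] j [ 0.71  0.28 -0.33  1.77  0.1   1.11  0.21] w 6.2 t 24.8 F [-0.7  0.4 -0.2]
```

Request:
arm_command(motion="-0.0045 -0.003 0 0.3 1; -0.0045 -0.003 0 0.3 1; -0.0045 -0.003 0.01 0.3 1; -0.0045 -0.003 0.025 0.3 1; -0.0045 -0.003 0.04 0.3 1; -0.0045 -0.003 0.05 0.3 1; -0.0045 -0.003 0.06 0.3 1; -0.0045 -0.003 0.07 0.3 1; -0.0045 -0.003 0.077 0.3 1; -0.0045 -0.003 0.077 0.3 1")

```text
clock: 25.58
eef_pos: [508.0, -279.4, 114.3]
orientation: [3.138, 0.0, 1.439]
ft_force: [0.9, -0.1, -0.4]
grip_width: 6.1
grip_force: 39.3
```

```bash
python3 - <<'E'
from h import *
np.set_printoptions(precision=4,suppress=True)
snap('side','s5.png')
rel(508.3,-280,112,82.3)
E
```

```text
rel m [-0.0005  0.001   0.0021] turn 0.17 | yaw 82.47 pos [ 507.4 -279.3  114.1] j [ 0.7   0.37 -0.32  1.84  0.14  0.96  0.19] w 5.8 t 25.6 F [-1.   1.1  2.9]
```

Request:
arm_command(motion="0 0 0.001 0 1; 0 0 0.0015 0 1; 0 0 0.0015 0 0.5; 0 0 0.0015 0 0; 0 0 0.0015 0 0; 0 0 0.0015 0 0; 0 0 0.0015 0 0; 0 0 -0.02 0 0; 0 0 -0.05 0 0; 0 0 -0.09 0 0")

```text
clock: 26.47
eef_pos: [503.2, -277.9, 200.8]
orientation: [-3.134, -0.003, 1.439]
ft_force: [1.0, -0.8, -0.3]
grip_width: 42.7
grip_force: 0.0
```

Request:
arm_command(motion="0 0 -0.03 0 -1; 0.03 0 -0.06 0 -1; 0.2 -0.005 -0.06 0 -1; 0.2 -0.005 -0.06 0 -1; 0.2 -0.005 -0.06 0 -1; 0.2 -0.005 -0.06 0 -1; 0.2 -0.005 -0.06 0 -1; 0.2 -0.005 -0.03 0 -1; 0.2 -0.005 -0.03 0 -1; 0.2 -0.005 -0.03 0 -1")

```text
clock: 27.3
eef_pos: [525.4, -80.6, 231.7]
orientation: [-3.136, 0.0, 1.439]
ft_force: [-0.4, -0.0, 0.3]
grip_width: 85.4
grip_force: 0.0
```

```bash
python3 - <<'E'
from h import *
tabs()
np.set_printoptions(precision=4,suppress=True)
rel(534,-51,152,82)
E
```

```text
tab px [267.6  82.1] 418 top med [547.3  12.8 184.5] z 185.8674870925109 xy rect [array([546.6,  10.3]), array([44.1,  7.5]), np.float64(84.1)]
tab px [261.7 164.6] 470 top med [534.5 -51.4 184.8] z 186.00232485804895 xy rect [array([534.7, -52.2]), array([44.2,  7.7]), np.float64(81.3)]
rel m [0.0309 0.0035 0.081 ] turn 0.37 | yaw 82.37 pos [526.6 -81.2 233. ] j [ 0.51  0.17 -0.47  1.82  0.08  1.17 -0.13] w 85.1 t 27.4 F [-0.9  0.9  0.5]
```

Request:
arm_command(motion="0.031 0.004 0 0.4 -1; 0.031 0.004 0 0.4 -1; 0.031 0.004 0.025 0.4 -1; 0.031 0.004 0.055 0.4 -1; 0.031 0.004 0.08 0.4 -1; 0.031 0.004 0.08 0.4 -1; 0.031 0.004 0.08 0.4 1; 0.031 0.004 0.08 0.4 1; 0.031 0.004 0.08 0.4 1; 0.031 0.004 0.08 0.4 1")

```text
clock: 28.18
eef_pos: [537.4, -50.2, 155.8]
orientation: [3.137, -0.0, 1.432]
ft_force: [-0.3, -0.3, 0.0]
grip_width: 38.7
grip_force: 0.0
```

Request:
arm_command(motion="0 0 0 0 1; 0 0 0 0 1; 0 0 0 0 1; 0 0 0 0 1; 0 0 -0.006 0 1; 0 0 -0.012 0 1; 0 0 -0.0185 0 1; 0 0 -0.0185 0 1; 0 0 -0.0185 0 1")

```text
clock: 28.93
eef_pos: [536.0, -50.1, 172.7]
orientation: [3.14, -0.0, 1.432]
ft_force: [1.2, 0.2, -1.2]
grip_width: 5.4
grip_force: 39.0
```

```bash
python3 - <<'E'
from h import *
tabs()
np.set_printoptions(precision=4,suppress=True)
rel(534-89,-52+12.7,170.5,82)
E
```

```text
tab px [259.5 128.1] 563 top med [547.8  11.1 184.6] z 185.71812504898605 xy rect [array([546.7,  10.3]), array([44.7,  7.6]), np.float64(82.7)]
tab px [255.5 232.6] 1069 top med [536.3 -48.  203.2] z 224.87992000242468 xy rect [array([536.4, -52.6]), array([45.1,  7. ]), np.float64(82.4)]
rel m [-0.0019 -0.0912  0.0017] turn 0.05 | yaw 82.05 pos [535.6 -50.1 172.2] j [ 0.45  0.24 -0.49  1.88  0.13  1.05 -0.23] w 5.4 t 29.0 F [-2.   0.6 -0.5]
```

Request:
arm_command(motion="0 -0.01 0 0 1; 0 -0.02 0 0 1; 0 -0.03 0 0 1; 0 -0.04 0 0 1; 0 -0.05 0 0 1; 0 -0.06 0 0 1; 0 -0.07 0 0 1; 0 -0.08 0 0 1; 0 -0.09 0 0 1; 0 -0.09 0 0 1")

```text
clock: 29.82
eef_pos: [443.8, -37.4, 171.7]
orientation: [-3.14, 0.001, 1.432]
ft_force: [0.1, 0.5, -1.9]
grip_width: 5.4
grip_force: 39.1
```

Request:
arm_command(motion="0 0 -0.035 0 1; 0 0 -0.07 0 1; -0.03 0 -0.1 0 1; -0.22 0.02 -0.1 0 1; -0.22 0.02 -0.1 0 1; -0.22 0.02 -0.1 0 1; -0.22 0.02 -0.1 0 1; -0.22 0.02 -0.1 0 1; -0.22 0.02 -0.1 0 1; -0.22 0.02 -0.1 0 1")

```text
clock: 30.65
eef_pos: [435.2, -260.3, 271.7]
orientation: [-3.141, -0.001, 1.427]
ft_force: [-0.2, 1.0, -0.3]
grip_width: 5.4
grip_force: 39.2
```

```bash
python3 - <<'E'
from h import *
im=cad2();cv2.imwrite('pics/w7.png',im[:,:,::-1])
np.set_printoptions(precision=4,suppress=True)
rel(435,-270.4,190,82.4)
E
```

```text
[ 471.5 -276.1] [191.8 116.1] 82.5
xw 115.1079176692557 centre [ 471.4 -276.5] yaw -7.4923248291015625
rel m [-0.0124  0.0008  0.0817] turn -0.41 | yaw 81.99 pos [ 435.9 -258.1  271.7] j [ 0.72  0.07 -0.27  1.84  0.02  1.24  0.3 ] w 5.5 t 30.7 F [-0.2 -0.2 -1.1]
```

View pics/w7.png

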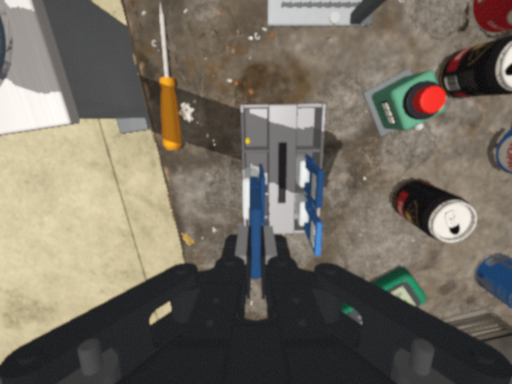

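The caddy is unmoved, two packs stand in its right row, and the fourth pack is above its slot.

Request:
arm_command(motion="-0.0125 0.0005 0 -0.4 1; -0.0125 0.0005 0 -0.4 1; -0.0125 0.0005 0.03 -0.4 1; -0.0125 0.0005 0.06 -0.4 1; -0.0125 0.0005 0.08 -0.4 1; -0.0125 0.0005 0.08 -0.4 1; -0.0125 0.0005 0.08 -0.4 1; -0.0125 0.0005 0.08 -0.4 1")

```text
clock: 31.37
eef_pos: [436.0, -270.2, 193.6]
orientation: [3.139, 0.001, 1.441]
ft_force: [0.3, -0.1, 0.5]
grip_width: 5.5
grip_force: 39.2
```

```bash
python3 - <<'E'
from h import *
tabs();cad2()
np.set_printoptions(precision=4,suppress=True)
rel(435,-270.4,115.5,82.4)
E
```

```text
tab px [255.7 230.3] 1109 top med [ 436.3 -268.4  224. ] z 243.8531176442215 xy rect [array([ 436.3, -272.7]), array([45.2,  6.9]), np.float64(82.4)]
[ 471.5 -275.8] [191.6 115.9] 82.3
xw 115.01909418047438 centre [ 471.2 -276.3] yaw -7.7428131103515625
rel m [ 0.0005 -0.0017  0.0788] turn 0.09 | yaw 82.49 pos [ 436.4 -271.   194.3] j [ 0.72  0.15 -0.27  1.92  0.04  1.07  0.31] w 5.4 t 31.5 F [ 0.3 -0.3 -0.6]
```

Request:
arm_command(motion="0.0005 -0.0015 0 0 1; 0.0005 -0.0015 0.01 0 1; 0.0005 -0.0015 0.025 0 1; 0.0005 -0.0015 0.035 0 1; 0.0005 -0.0015 0.045 0 1; 0.0005 -0.0015 0.055 0 1; 0.0005 -0.0015 0.065 0 1; 0.0005 -0.0015 0.073 0 1; 0.0005 -0.0015 0.077 0 1; 0.0005 -0.0015 0.077 0 1")

```text
clock: 32.3
eef_pos: [435.0, -270.2, 115.9]
orientation: [3.139, 0.0, 1.44]
ft_force: [0.0, 0.9, 2.4]
grip_width: 5.3
grip_force: 39.9
```

```bash
python3 - <<'E'
from h import *
np.set_printoptions(precision=4,suppress=True)
rel(435,-270.4,114.5,82.4)
E
```

```text
rel m [-0.0002 -0.      0.0014] turn 0.08 | yaw 82.48 pos [ 435.  -270.2  115.9] j [ 0.71  0.24 -0.26  2.    0.08  0.91  0.28] w 5.3 t 32.3 F [0.  0.9 2.4]
```

Request:
arm_command(motion="0 0 0.0005 0 1; 0 0 0.0005 0 0.5; 0 0 0.0005 0 0; 0 0 0.0005 0 0; 0 0 0.0005 0 0; 0 0 0.0005 0 0; 0 0 -0.02 0 0; 0 0 -0.05 0 0; 0 0 -0.09 0 0; 0 0 -0.13 0 0")

```text
clock: 33.13
eef_pos: [431.8, -269.4, 245.2]
orientation: [-3.139, -0.001, 1.439]
ft_force: [0.7, 0.2, -0.2]
grip_width: 42.3
grip_force: 0.0
```

Request:
arm_command(motion="0 0 -0.02 0 1; 0.02 0.04 -0.03 0 1; 0.02 0.19 -0.03 0 1; 0.02 0.19 -0.03 0 1; 0.02 0.19 -0.03 0 1; 0.02 0.19 -0.03 0 1; 0.02 0.19 -0.03 0 1; 0.02 0.19 -0.03 0 1; 0.02 0.19 -0.03 0 1")

```text
clock: 33.88
eef_pos: [623.2, -275.2, 274.2]
orientation: [-3.14, -0.0, 1.439]
ft_force: [-0.8, 0.2, 0.7]
grip_width: 0.2
grip_force: 0.0
```

```bash
cat >> h.py <<'E'
def plung(f=None):
    im,d,K=snap('wrist',f);P=cloud(K,d);hsv=cv2.cvtColor(im,cv2.COLOR_RGB2HSV);H,S=hsv[...,0].astype(int),hsv[...,1]
    m=((H<8)|(H>172))&(S>140)&(P[...,0]>600)&(P[...,0]<720)&(P[...,1]>-260)&(P[...,1]<-140)
    q=P[m];zt=np.percentile(q[:,2],95);t=q[q[:,2]>zt-4];r=cv2.minEnclosingCircle(t[:,:2].astype(np.float32));print('plunger',np.round(r,1) if 0 else r,zt,np.median(t,0),len(t))
    for r in models.mark_of('wrist','plunger_top'): print(r, atz(K,*r['location'],zt))
    return im
E
python3 - <<'E'
from h import *
np.set_printoptions(precision=4,suppress=True)
plung('w8.png')
snap('side','s6.png')
rel(658,-200,270,82.4)
im=cv2.imread('pics/s6.png');cv2.imwrite('pics/s6c.png',cv2.resize(im[140:384,150:350],None,fx=2.4,fy=2.4,interpolation=3))
E
```

```text
plunger ((661.832275390625, -203.01510620117188), 15.533364295959473) 99.4491627047576 [ 661.8347 -202.7955   98.1513] 507
{'location': [278.7, 109.1], 'score': 0.87} [ 661.4653 -202.1662   99.4492]
rel m [0.0798 0.0249 0.0055] turn -0.02 | yaw 82.38 pos [ 622.7 -275.8  275.5] j [ 0.57  0.41 -0.3   1.41  0.12  1.33  0.14] w -0.0 t 34.0 F [-0.3 -0.7  0.1]
```

View pics/s6c.png

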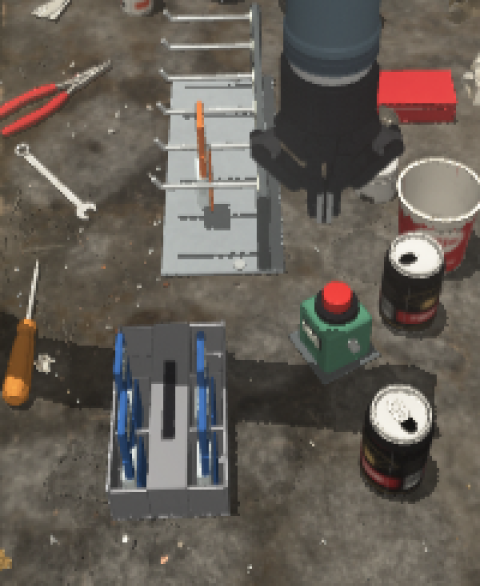

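Request:
arm_command(motion="0.04 0.015 0 0 1; 0.0775 0.029 0.02 0 1; 0.0775 0.029 0.05 0 1; 0.0775 0.029 0.08 0 1; 0.0775 0.029 0.11 0 1; 0.0775 0.029 0.13 0 1; 0.0775 0.029 0.155 0 1; 0.0775 0.029 0.155 0 1; 0.0775 0.029 0.155 0 1; 0.0775 0.029 0.155 0 1")

```text
clock: 34.87
eef_pos: [663.7, -202.8, 122.1]
orientation: [3.139, 0.001, 1.438]
ft_force: [0.5, -0.4, 0.9]
grip_width: -0.1
grip_force: 0.0
```

```bash
python3 - <<'E'
from h import *
np.set_printoptions(precision=4,suppress=True)
rel(661.8,-202.7,87,82.4)
E
```

```text
rel m [-0.0002 -0.002   0.0351] turn 0.01 | yaw 82.41 pos [ 663.7 -202.8  122.1] j [ 0.46  0.56 -0.31  1.54  0.18  1.07 -0.02] w -0.1 t 34.9 F [ 0.5 -0.4  0.9]
```

Request:
arm_command(motion="0 -0.002 0.01 0 1; 0 -0.002 0.018 0 1; 0 -0.002 0.024 0 1; 0 -0.002 0.028 0 1; 0 -0.002 0.031 0 1; 0 -0.002 0.033 0 1; 0 -0.002 0.035 0 1; 0 -0.002 0.035 0 1; 0 -0.002 0.035 0 1")

```text
clock: 35.62
eef_pos: [661.2, -201.8, 85.0]
orientation: [3.141, -0.0, 1.439]
ft_force: [-0.0, -0.0, 0.2]
grip_width: 0.2
grip_force: 0.0
```

```bash
python3 - <<'E'
from h import *
np.set_printoptions(precision=4,suppress=True)
im,d,K=snap('side');im2,_,_=snap('scene')
cv2.imwrite('pics/s7.png',np.hstack([cv2.resize(im[220:320,240:340,::-1],(400,400),interpolation=3),cv2.resize(im2[110:190,240:320,::-1],(400,400),interpolation=3)]))
rel(661.8,-202.7,87,82.4)
E
```

```text
rel m [-0.0007  0.0006 -0.0016] turn 0.05 | yaw 82.45 pos [ 661.3 -201.9   85.4] j [ 0.46  0.59 -0.3   1.56  0.2   1.01 -0.03] w 0.0 t 35.7 F [ 0.1 -0.2  1. ]
```

View pics/s7.png

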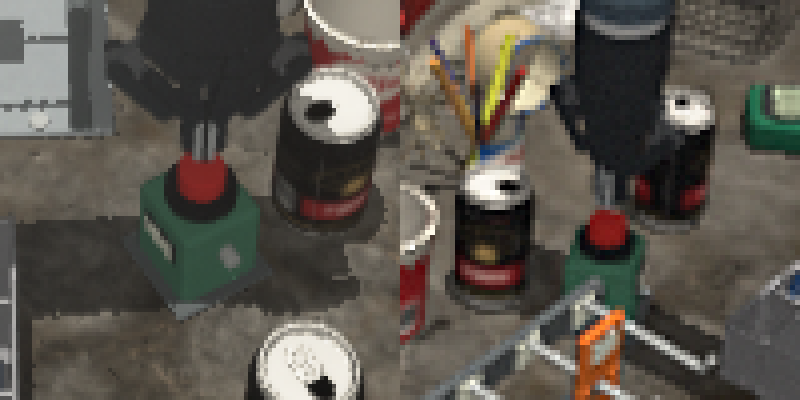

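```bash
python3 - <<'E'
from h import *
np.set_printoptions(precision=1,suppress=True)
for n in['side','scene','wrist']:
    im,d,K=snap(n);P=cloud(K,d);hsv=cv2.cvtColor(im,cv2.COLOR_RGB2HSV);H,S=hsv[...,0].astype(int),hsv[...,1]
    b=(P[...,0]>600)&(P[...,0]<720)&(P[...,1]>-260)&(P[...,1]<-140)
    m=((H<8)|(H>172))&(S>140)&b
    q=P[m];print(n,'red',len(q),np.percentile(q,[2,50,98],0).tolist() if len(q) else 0)
    g=(S<60)&b&(P[...,2]>75)&(P[...,2]<140); q=P[g];print('grey',len(q),np.percentile(q,[2,50,98],0).tolist() if len(q) else 0)
rel(661.8,-202.7,87,82.4)
E
```

```text
side red 122 [[646.9767621624185, -245.22783820929413, 83.28502564669186], [660.0375710310182, -213.76313944166554, 96.10304361065141], [690.7698412153843, -197.27245348655342, 413.39668761241717]]
grey 163 [[639.6276606077793, -228.95279274932713, 76.09679008640313], [657.7847435732842, -214.56704955970622, 82.35876174699627], [683.3665023128837, -194.2519590172078, 139.15813401340398]]
scene red 55 [[645.9125568190675, -212.89435811487138, 49.579211483847835], [659.9113583903404, -194.72776132940203, 94.32715781862032], [716.7067779123557, -167.39682740729796, 100.33220862878899]]
grey 40 [[640.9069048297798, -212.06099064904524, 76.60685307220581], [657.8820995356573, -192.34826561943396, 124.97576538875916], [719.3533707937058, -168.36810940311636, 139.12078067006507]]
wrist red 1274 [[647.3085090115977, -206.73688925348154, 82.1070919867479], [663.7968546977171, -194.18537911753268, 97.82159938402764], [677.2610718494676, -187.09254526960382, 120.32363898957796]]
grey 1883 [[641.0036012698072, -211.5636943338144, 79.23196136080296], [663.7537383550576, -191.49576228148737, 82.9881024297882], [683.2623768384157, -179.79105543795254, 139.39054057095746]]
rel m [-0.  0. -0.] turn 0.05 | yaw 82.45 pos [ 661.3 -201.9   85.3] j [ 0.5  0.6 -0.3  1.6  0.2  1.  -0. ] w -0.3 t 35.9 F [-0.4 -0.4  0.5]
```

```bash
python3 - <<'E'
from h import *
im,d,K=snap('wrist');P=cloud(K,d)
cv2.imwrite('pics/w9.png',cv2.resize(im[120:300,160:360,::-1],None,fx=3,fy=3,interpolation=3))
for v in range(200,300,8): print(v,np.round(P[v,256],0),im[v,256])
E
```

```text
200 [ 664. -187.   84.] [115  29  28]
208 [ 664. -188.   99.] [166  37  34]
216 [ 663. -193.   98.] [177  40  37]
224 [ 662. -199.   98.] [175  39  35]
232 [ 663. -191.  127.] [38 35 35]
240 [ 663. -191.  136.] [32 33 35]
248 [ 663. -191.  144.] [34 35 35]
256 [nan nan nan] [46 43 44]
264 [ 663. -195.  152.] [51 49 48]
272 [ 662. -199.  152.] [43 43 44]
280 [ 662. -203.  152.] [47 45 46]
288 [ 661. -208.  152.] [47 46 49]
296 [ 661. -211.  153.] [47 46 48]
```

View pics/w9.png

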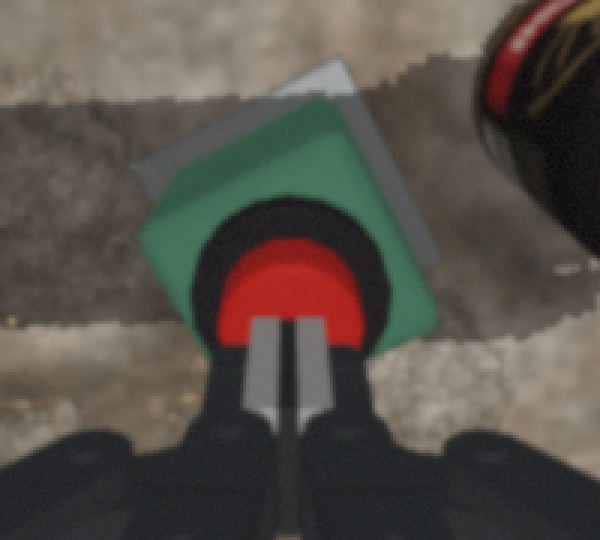

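```bash
python3 - <<'E'
from h import *
im,d,K=snap('side');P=cloud(K,d)
f,cx,cy,T=K;Ti=np.linalg.inv(T)
p=Ti@np.array([661,-213,86,1]);print('tip pix',f*p[0]/p[2]+cx,f*p[1]/p[2]+cy)
p=Ti@np.array([661,-213,120,1]);u=int(round(f*p[0]/p[2]+cx));print('120 pix',u,f*p[1]/p[2]+cy)
for uu in(u-2,u+1):
  for v in range(236,270,2): print(uu,v,np.round(P[v,uu],0),im[v,uu])
rel(661.8,-202.7,87,82.4)
E
```

```text
tip pix 290.0639511782906 266.5749054728211
120 pix 291 258.2069886276471
289 236 [ 651. -222.  215.] [44 44 44]
289 238 [ 652. -219.  205.] [43 43 43]
289 240 [ 652. -219.  197.] [45 45 44]
289 242 [ 652. -222.  194.] [42 43 43]
289 244 [ 652. -222.  187.] [42 43 43]
289 246 [ 654. -216.  172.] [40 40 39]
289 248 [ 655. -214.  162.] [41 41 42]
289 250 [ 654. -216.  157.] [50 50 50]
289 252 [ 656. -214.  146.] [112 113 110]
289 254 [ 656. -214.  139.] [112 112 110]
289 256 [ 656. -215.  133.] [112 113 110]
289 258 [ 656. -215.  124.] [112 113 110]
289 260 [ 661. -201.   97.] [110  60  58]
289 262 [ 660. -206.   96.] [123  40  37]
289 264 [ 658. -212.   96.] [124  39  36]
289 266 [ 656. -220.   99.] [131  40  37]
289 268 [ 656. -221.   91.] [126  39  37]
292 236 [ 660. -215.  206.] [44 44 44]
292 238 [ 660. -215.  199.] [45 44 45]
292 240 [ 660. -216.  193.] [42 42 42]
292 242 [ 666. -199.  164.] [43 43 44]
292 244 [ 665. -204.  163.] [41 42 41]
292 246 [ 664. -207.  160.] [38 38 37]
292 248 [ 663. -213.  160.] [39 39 39]
292 250 [ 663. -212.  151.] [76 77 76]
292 252 [ 662. -217.  149.] [92 92 90]
292 254 [ 662. -217.  142.] [111 112 109]
292 256 [ 663. -217.  133.] [112 113 110]
292 258 [ 664. -215.  123.] [111 112 109]
292 260 [ 668. -202.   97.] [116  49  46]
292 262 [ 667. -207.   96.] [123  39  36]
292 264 [ 665. -213.   96.] [125  40  36]
292 266 [ 664. -221.   98.] [132  40  37]
292 268 [ 664. -220.   88.] [125  39  35]
rel m [-0.0007  0.0007 -0.0018] turn 0.05 | yaw 82.45 pos [ 661.2 -201.9   85.2] j [ 0.46  0.59 -0.3   1.56  0.2   1.01 -0.03] w 0.1 t 36.0 F [-0.8  0.3  0.4]
```

Request:
arm_command(motion="0 0 0.003 0 1; 0 0 0.006 0 1; 0 0 0.009 0 1; 0 0 0.012 0 1; 0 0 0.012 0 1; 0 0 0.012 0 1")

```text
clock: 36.47
eef_pos: [660.6, -201.7, 72.4]
orientation: [-3.141, -0.0, 1.439]
ft_force: [0.1, -0.5, 0.6]
grip_width: 0.3
grip_force: 0.0
```

```bash
cat >> h.py <<'E'
def tip():
    im,d,K=snap('side');P=cloud(K,d)
    for v in range(250,270,2): print(v,np.round(P[v,289],0),im[v,289])
    im,d,K=snap('wrist');P=cloud(K,d)
    for v in range(200,250,6): print('w',v,np.round(P[v,256],0),im[v,256])
E
python3 -c "
from h import *
tip();rel(661.8,-202.7,87,82.4)"
```

```text
250 [ 655. -215.  156.] [42 42 43]
252 [ 655. -216.  150.] [42 42 42]
254 [ 656. -214.  139.] [80 81 80]
256 [ 656. -215.  132.] [113 114 111]
258 [ 656. -215.  124.] [113 114 111]
260 [ 656. -215.  117.] [113 114 111]
262 [ 657. -215.  108.] [115 111 109]
264 [ 658. -213.   98.] [124  39  36]
266 [ 656. -219.   98.] [131  41  38]
268 [ 657. -219.   89.] [125  38  35]
w 200 [ 664. -184.   82.] [34 32 35]
w 206 [ 663. -187.   83.] [114  26  28]
w 212 [ 663. -187.   94.] [138  29  27]
w 218 [ 663. -190.   97.] [180  44  39]
w 224 [ 663. -193.   99.] [175  38  33]
w 230 [ 663. -191.  112.] [36 37 37]
w 236 [ 663. -191.  120.] [36 34 36]
w 242 [ 663. -191.  127.] [30 29 32]
w 248 [ 663. -191.  133.] [34 33 36]
rel m [-0.0007  0.0008 -0.014 ] turn 0.05 | yaw 82.45 pos [ 661.1 -201.9   73. ] j [ 0.46  0.61 -0.3   1.57  0.2   1.   -0.04] w 0.1 t 36.6 F [-0.6 -0.5 -0.4]
```

Request:
arm_command(motion="0 0 0.003 0 1; 0 0 0.006 0 1; 0 0 0.009 0 1; 0 0 0.012 0 1; 0 0 0.014 0 1; 0 0 0.016 0 1; 0 0 0.016 0 1; 0 0 0.016 0 1")

```text
clock: 37.23
eef_pos: [661.8, -202.0, 58.5]
orientation: [3.14, 0.0, 1.439]
ft_force: [-2.3, 0.5, 7.8]
grip_width: -0.2
grip_force: 3.7
```

Request:
arm_command(motion="0 0 0.001 0 1; 0 0 0.002 0 1; 0 0 0.003 0 1; 0 0 0.003 0 1; 0 0 0.003 0 1")

```text
clock: 37.65
eef_pos: [661.9, -202.0, 57.4]
orientation: [3.14, 0.001, 1.439]
ft_force: [-4.2, 0.9, 14.5]
grip_width: 0.1
grip_force: 6.8
```

```bash
python3 -c "
from h import *
tip();rel(661.8,-202.7,87,82.4)"
```

```text
250 [ 653. -222.  164.] [42 43 43]
252 [ 654. -221.  155.] [41 42 43]
254 [ 655. -217.  143.] [42 43 43]
256 [ 655. -216.  134.] [40 41 42]
258 [ 656. -216.  126.] [82 82 81]
260 [ 657. -214.  114.] [112 113 110]
262 [ 657. -216.  110.] [112 113 111]
264 [ 657. -216.  102.] [112 113 110]
266 [ 658. -213.   90.] [113 106 103]
268 [ 657. -217.   86.] [127  39  36]
w 200 [ 666. -179.   81.] [31 30 32]
w 206 [ 665. -183.   82.] [31 27 29]
w 212 [ 665. -186.   82.] [37 29 29]
w 218 [ 664. -189.   85.] [170  39  35]
w 224 [ 664. -192.   86.] [168  37  31]
w 230 [ 664. -191.   96.] [33 35 35]
w 236 [ 664. -191.  104.] [32 31 33]
w 242 [ 664. -191.  112.] [31 32 33]
w 248 [ 664. -191.  117.] [28 30 29]
rel m [-0.0007  0.     -0.0295] turn 0.04 | yaw 82.44 pos [ 661.9 -202.    57.5] j [ 0.45  0.62 -0.3   1.58  0.21  0.97 -0.04] w 0.1 t 37.8 F [-4.3  1.4 13.5]
```

Request:
arm_command(motion="0 0 0.0015 0 1; 0 0 0.0015 0 1; 0 0 -0.01 0 1; 0 0 -0.03 0 1; 0 0 -0.06 0 1; 0 0 -0.1 0 1; 0 0 -0.14 0 1; 0 0 -0.18 0 1; 0 0 -0.18 0 1; 0 0 -0.18 0 1")

```text
clock: 38.58
eef_pos: [663.5, -202.2, 238.3]
orientation: [3.134, 0.001, 1.439]
ft_force: [-1.3, 1.3, -0.4]
grip_width: -0.3
grip_force: 0.0
```

```bash
python3 - <<'E'
from h import *
im,d,K=snap('side');im2,_,_=snap('scene')
cv2.imwrite('pics/fin.png',np.hstack([cv2.resize(im[130:370,170:350,::-1],(400,533),interpolation=3),cv2.resize(im2[100:260,200:350,::-1],(400,533),interpolation=3)]))
plung()
P=cloud(K,d);q=P[(abs(P[...,0]-472)<75)&(abs(P[...,1]+278)<110)&(P[...,2]>100)&(P[...,2]<200)];print('pack top',np.percentile(q[:,2],[50,95,99]))
rel(661.8,-202.7,87,82.4)
E
```

```text
plunger ((661.9241943359375, -202.60011291503906), 15.624338150024414) 99.47395739001665 [ 661.94899284 -202.2593809    98.28103301] 536
{'location': [254.8, 176.5], 'score': 0.55} [ 659.53270133 -199.9251201    99.47395739]
pack top [142.07662691 147.04927838 148.00544696]
rel m [-0.0008  0.0033  0.1441] turn 0.05 | yaw 82.45 pos [ 659.3 -201.6  231.1] j [ 0.47  0.46 -0.32  1.44  0.15  1.27  0.  ] w 0.1 t 38.8 F [-0.  -0.6 -0.3]
```

View pics/fin.png

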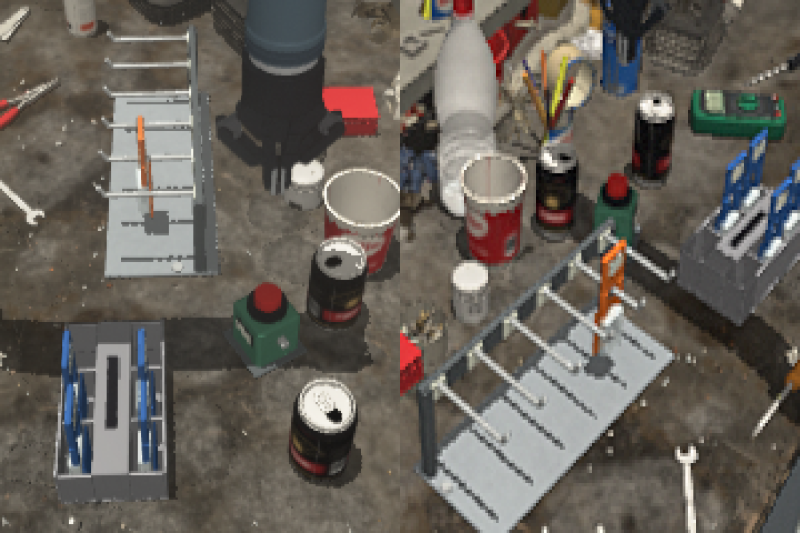

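All four blue packs stand in their slots with tops at about 146 mm, the orange pack hangs on its peg, and the plunger is back up at 99 mm.

```bash
python3 -c "
from bench import sign_off
print(sign_off())"
```

```text
the job is handed in; nothing more can be done
None
```

The job is handed in: all four blue packs present stand upright in their own caddy slots, the red plunger was pushed fully down (12 mm) and sprang back up, and the orange pack still hangs on its peg.

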